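Clamp the flow cell in its press to the set force

ROBOT

A 6-joint arm with a two-finger parallel gripper is mounted at the origin on a cart in front of the work surface, level with it; the furniture and walls round the work are solid. World frame = base frame: x ahead of the robot, y to its left, z up, the work surface at z = 0. Lengths are in m, angles in rad, forces in N, time in s.
With the tool pointing down it reaches from about 0.425 to 0.95 m from the base axis. Payload 3.5 kg.
Tool frame: the origin (TCP) lies midway between the tips of the shut fingers; the grasp point (between the pads) lies 19 mm behind it; z points along the fingers, y is the line along which they close (so a half turn about z gives the same grasp; the last joint's range is limited). The gripper opens to 85 mm and grips with 20 to 120 N. Pads are 22 mm wide; open, the fingers measure 114 mm over their backs; the gripper's body (76 mm by 85 mm) begins 54 mm behind the grasp point. The pads swing forward as they close: fully open they stand 13 mm farther back than shut.
Start: joints at [-0.15, 0.286, 1.577, -0, 1.279, -0.15], TCP at [0.675, 0, 0.231] pointing down, gripper open.
Joint ranges: [-2.77, 2.77], [-0.9, 2.22], [0.21, 2.48], [-1.53, 4.67], [0.24, 2.81], [-2.84, 2.84]. Speed limits (rad/s): [2.79, 2.79, 3.14, 3.14, 3.14, 3.14].

INTERFACE

Orientations are given as a rotation vector (axis times angle).
In Python, from cell import status, optics, robot gives the robot as it stands.
- The arm moves only by the tool jog_arm, never from a script. Its argument "deltas" is text: rows parted by semicolons, each of 6 numbers parted by spaces: the shift along the world's x, y, z in m, then the turn, a rotation vector about the world's x, y, z in degrees. A call has 1 to 12 rows; each row shifts and turns the commanded pose from where the row before left it; what a row does not reach is not made up. A row lasts 1/8 s, in which the tool goes at most 62.5 mm and 10.7 degrees, less where a joint would pass 70% of its speed; a pose out of reach is approached as far as the arm can. A call is refused whole if a number of a shift passes 0.0625 or a number of a turn 10.7, either way. A call with a gripper value outside its range is refused whole. "hand" is the finger opening in m, from 0 to 0.0854, set as the call begins (left out, the last holds). The fingers move at their own pace and stop on an object; "newtons" is the grip in N (left out, the last holds). Time passes only in rows, so rows that do not move let the fingers close. It gives the time, the measured TCP pose, the force, the opening and the grip force at its end, in the units of the state.
- status.observe(): the state, without advancing time (a new reading comes with each control period).
- optics.read_camera(name): name is "scene" or "side" or "wrist"; returns a dict with "pixels" (384x512x3 uint8, red, green, blue), "K" (3x3 intrinsics, pixels), "dist" ([k1, k2, p1, p2, k3] as OpenCV has them; the pictures are not rectified), "R" (3x3) and "t" (3): a world point X has camera coordinates R X + t. Camera axes: x right, y down, z forward; pixel columns grow to the right and rows downward; lengths in m; the calibration is good to about 2 mm. A picture is of the moment at which its call begins. There is no depth.
- robot.sign_off(): hands the job in; it is judged then, once.
The state is a dict: "time": time; "joint_positions": joint angles; "qvel": joint speeds; "effort": joint torques, N m; "eef_pos": TCP position; "tcp_rot": TCP orientation; "force": force on the tool from outside, world axes, zero at the start; "wrist_torque": the same for the moment, N m; "grip_width": opening from 0.0 (shut) to 1.0 (fully open); "gripper_force": force on a finger pad.
Only numpy, scipy, OpenCV 4.12 (cv2) and the standard library are available. Lean on these libraries where they do the work, as an engineer would, in place of code of your own. Each camera call takes 0.05 s, during which the arm holds its last target. There are 200 camera calls.

TASK

Push the flow cell along the bed of the blue screw press until it is fully home against the black stop at the back. Then tighten the press by turning the black bar handle on top clockwise (seen from above) until the red tab springs out of the front of the base, stop turning there so that the cell is not squeezed much beyond the set force, and let go.

Things in the scene. Friction and masses are not known exactly. Their poses are not given: they have to be found in the camera images.
- press: fixed blue screw press, base 185 x 120 x 28 mm; origin on the bench under the screw's axis; x points from its front (robot side) to its back, z up. Base front at x -80 mm. The sprung metal bed, top 34 mm above the bench, reaches from x -80 to +50 mm, with side rails 8 mm high and 52 mm apart from x -38 to +42 mm. A column at x +82 mm, 148 mm high, carries the head, whose height differs each time
- stop (a point): middle of the front face of the black stop (22 mm high) at the back end of the bed, 10 mm above the bed; its x axis points to the back of the press, in the direction to push
- cell_centre (a point): centre, half-way up, of the loose flow cell: flat clear and metal block 130 mm long (x axis), 50 mm wide, 20 mm high, 0.25 kg, orange at its front end. It lies on the bed between the rails, 14 to 30 mm short of the stop, and slides easily. Once home, its front face is 90 mm in front of the screw's axis; the head above it begins 26 mm in front of that axis
- cell_rear (a point): middle of the rear end face of the flow cell (65 mm behind its centre), 10 mm above its underside; it touches point stop when the cell is home
- handle_grip (a point): centre of the black bar handle on the press: 60 mm long (point's x axis), 12 mm thick (y axis), 26 mm high, on a 12 mm stem, underside 18 mm above the brass collar. It turns about the vertical through this point, keeps its height and stays where left. Clockwise from above tightens. Turning takes 0.2 N m free, 0.3 N m at the set force; the tab comes out after 1.3 to 3.7 rad, so regrasp
- ram: steel ram with a 24 mm wide rubber foot below the head, on the screw's axis; goes down 4 mm for each rad of the handle. The foot starts 2 to 10 mm above the cell. Once it touches it loads the cell with 12 N at once and then 12 N more per rad. The tab springs out at about 24 N; more than 34 N is too much (about 0.8 rad past the tab's coming out)
- tab (a joint): how far the red indicator tab (26 mm wide, 8 mm high) stands out of the front of the base, left of the bed and 18 mm above the bench, in m: 0 inside, 0.012 sprung out. It jumps out in one go at the set force and does not go back
Things that resemble listed ones, but are neither listed nor needed, are in the scene too. Leave any pink look-alike of the part that bears cell_centre alone.

How it is judged:
On the way, in this order (a step that is already met when the one before it is completed fails the run):
1. the flow cell is home against the stop (distance between cell_rear and stop below 0.004 m and x of cell_rear in the frame of stop above -0.0025 m and value of joint tab below 0.003 m), for 0.2 s.
2. the ram presses on the cell, still home, and the tab has sprung out (x of cell_rear in the frame of stop above -0.0025 m and value of joint tab above 0.009 m and contact force between ram and cell above 18 N), for 0.2 s.
At the end, for the whole second after the job is handed in: the tab stands out more than 9 mm, the cell's rear end is within 2.5 mm of the stop, and the ram still presses on the cell with 18 to 34 N (all of step 2 and distance between cell_rear and stop below 0.004 m and contact force between ram and cell below 34 N); the robot touches nothing.
It fails at once if the ram squeezes the cell with more than 34 N (contact force between ram and cell above 34 N).
It also fails if it takes over 72 s, if anything falls off the work surface, if the arm or the gripper's body presses on something with over 40 N, if the wrist force passes 120 N, or if a joint passes its speed limit or range.

## Working session

There is one attempt and no reset: what is moved stays moved. The work goes in short steps, Python scripts to look and compute and a tool call to move; the robot and the scene stay as the last step left them, time stands still between calls to the robot, and variables do not carry over. Pictures are saved under pics/ and viewed, at most 10 in all, crops included, and the job is handed in when it is done.

Besides the shell and the picture viewer there is one more tool, called by a JSON object that holds its "name" and its "arguments", one argument or row to a line. jog_arm: Moves the arm, as the interface text tells. Its arguments: {"type":"object","properties":{"deltas":{"type":"string"},"hand":{"type":"number"},"newtons":{"type":"number"}},"required":["deltas"]}

```bash
mkdir -p pics
cat > h.py <<'E'
from cell import status, optics, robot
import numpy as np, cv2
def snap(n,f=None):
    c=optics.read_camera(n)
    if f: cv2.imwrite('pics/'+f,c['pixels'][:,:,::-1])
    return c
def ray(c,p):
    u=cv2.undistortPoints(np.array([[p]],float),np.array(c['K'],float),np.array(c['dist'],float))[0,0]
    R=np.array(c['R']);t=np.array(c['t']);return -R.T@t, R.T@np.array([u[0],u[1],1.])
def plane(c,p,z):
    o,d=ray(c,p);return o+d*(z-o[2])/d[2]
def tri(c1,p1,c2,p2):
    A=[];b=[]
    for c,p in((c1,p1),(c2,p2)):
        o,d=ray(c,p);d=d/np.linalg.norm(d);P=np.eye(3)-np.outer(d,d);A.append(P);b.append(P@o)
    return np.linalg.lstsq(np.vstack(A),np.hstack(b),rcond=None)[0]
def proj(c,X):
    R=np.array(c['R']);return cv2.projectPoints(np.array(X,float).reshape(-1,1,3),cv2.Rodrigues(R)[0],np.array(c['t'],float),np.array(c['K'],float),np.array(c['dist'],float))[0][:,0]
E
python3 - <<'E'
from h import *
a=snap('scene');b=snap('side');w=snap('wrist')
import pickle;pickle.dump((a,b,w),open('first.pkl','wb'))
cv2.imwrite('pics/s1.png',cv2.resize(a['pixels'][:,:,::-1],(800,600)))
cv2.imwrite('pics/d1.png',cv2.resize(b['pixels'][:,:,::-1],(800,600)))
for c in(a,b,w):print(-np.array(c['R']).T@np.array(c['t']))
E
```

```text
[ 0.02418667 -0.36104653  0.58653175]
[0.29230695 0.65904285 0.6348293 ]
[0.67492821 0.0730256  0.37284916]
```

View pics/s1.png

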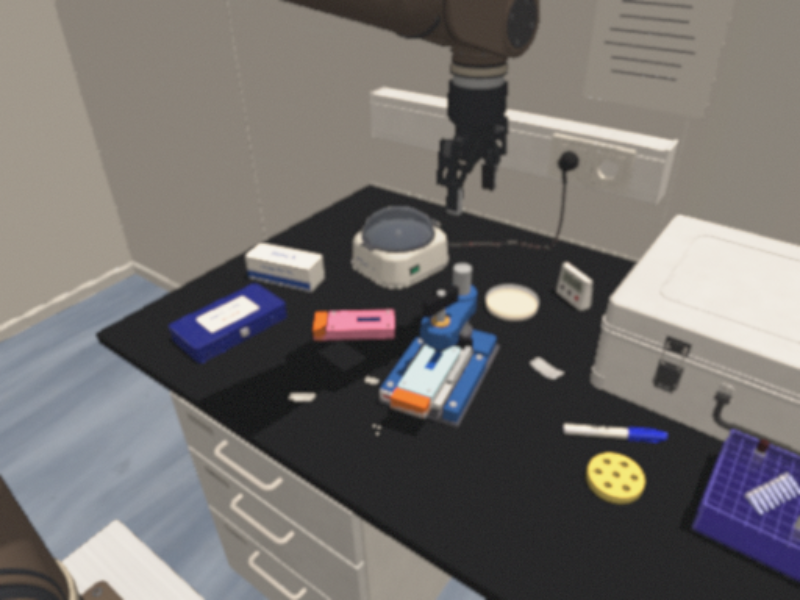

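View pics/d1.png

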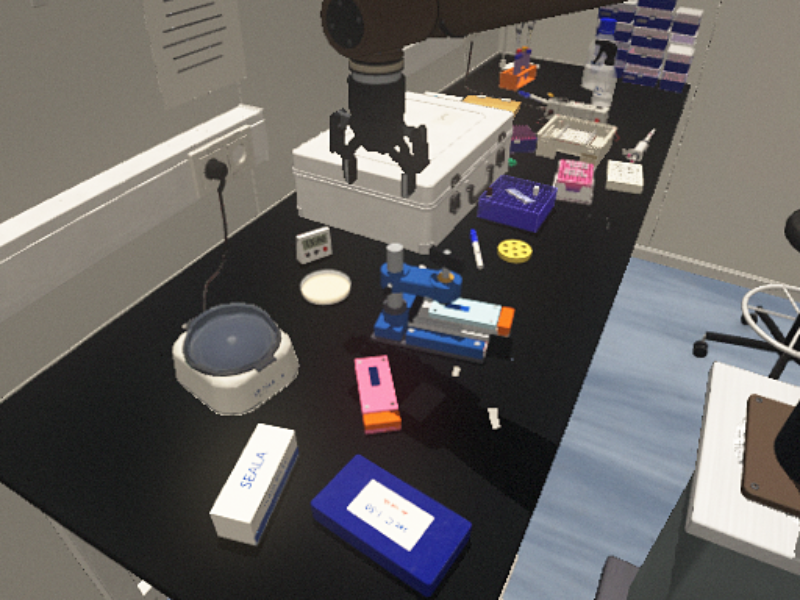

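The flow cell is the clear block on the blue press: its orange end is at scene (410,400) and side (506,321). The pink block at scene (355,324) and side (378,395) lies loose on the bench, so it's the look-alike and I'll leave it alone. Next is one enlarged crop to confirm.

Run:
```python
from h import *
import pickle
a,b,w=pickle.load(open('first.pkl','rb'))
A=a['pixels'][165:275,230:330,::-1];B=b['pixels'][150:235,230:335,::-1]
A=cv2.resize(A,(400,440),interpolation=cv2.INTER_CUBIC);B=cv2.resize(B,(400,324),interpolation=cv2.INTER_CUBIC)
o=np.zeros((440,800,3),np.uint8);o[:,:400]=A;o[:324,400:]=B
cv2.imwrite('pics/c1.png',o)
# orange blobs
for c in(a,b):
    h=cv2.cvtColor(c['pixels'],cv2.COLOR_RGB2HSV)
    m=cv2.inRange(h,(5,150,100),(18,255,255))
    n,l,s,ce=cv2.connectedComponentsWithStats(m)
    print([(s[i].tolist(),ce[i].round(1).tolist()) for i in range(1,n) if s[i,4]>15])
```

```text
[([200, 199, 10, 18, 139], [204.1, 206.8]), ([250, 249, 25, 15, 237], [262.0, 256.3])]
[([320, 42, 23, 16, 237], [330.4, 49.6]), ([318, 196, 12, 19, 157], [323.2, 204.8]), ([232, 263, 25, 12, 250], [244.0, 268.4])]
```

View pics/c1.png

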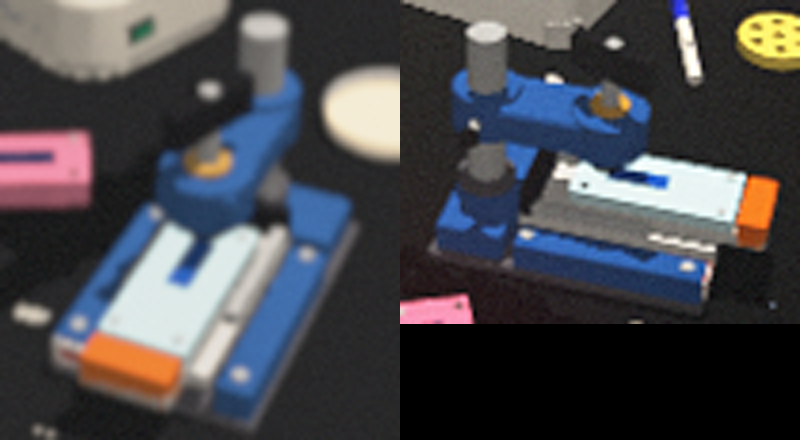

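The crop confirms it: a clear plate with an orange front end between the rails. The brass collar is at scene (282,205) and side (285,177), with the handle's pale cap above it at (282,187) and (286,161).

Run:
```python
from h import *
import pickle
a,b,w=pickle.load(open('first.pkl','rb'))
A=lambda x,y:(230+x/4-.4,165+y/4-.4)
B=lambda x,y:(230+(x-400)/3.81-.4,150+y/3.81-.4)
for n,p,q in [('collar',(208,160),(610,103)),('cap',(209,90),(614,42)),('coltop',(265,22),(488,32))]:
    X=tri(a,A(*p),b,B(*q));print(n,X.round(4),proj(a,X)[0]-A(*p),proj(b,X)[0]-B(*q))
# cell top z=.054: clear plate corners, orange top corners ; side view
for p in [(80,347),(180,365),(100,330),(190,350),(165,225),(257,235)]: print('scene',p,plane(a,A(*p),.054).round(4))
for p in [(779,180),(772,248),(744,170),(737,222)]: print('side',p,plane(b,B(*p),.054).round(4))
# base bolts z~.028
for p in [(155,213),(80,323),(308,253),(240,373)]: print('bolt',plane(a,A(*p),.028).round(4))
```

```text
collar [ 0.5684 -0.0215  0.1087] [ 0.09847289 -0.13520184] [0.0784168  0.12575939]
cap [ 0.5681 -0.0215  0.1546] [ 0.21958357 -0.32034053] [0.17232195 0.29717381]
coltop [ 0.6486 -0.0058  0.148 ] [-0.26508582  0.418809  ] [-0.21473524 -0.41107652]
scene (80, 347) [ 0.4589 -0.0158  0.054 ]
scene (180, 365) [ 0.4774 -0.0648  0.054 ]
scene (100, 330) [ 0.4749 -0.0168  0.054 ]
scene (190, 350) [ 0.4893 -0.063   0.054 ]
scene (165, 225) [0.5649 0.0039 0.054 ]
scene (257, 235) [ 0.5869 -0.0432  0.054 ]
side (779, 180) [ 0.4639 -0.0666  0.054 ]
side (772, 248) [ 4.456e-01 -2.000e-04  5.400e-02]
side (744, 170) [ 0.488  -0.0657  0.054 ]
side (737, 222) [ 0.4736 -0.0134  0.054 ]
bolt [0.5972 0.033  0.028 ]
bolt [0.495  0.0123 0.028 ]
bolt [ 0.6172 -0.0602  0.028 ]
bolt [ 0.5126 -0.0793  0.028 ]
```

The measurements agree with the given sizes: screw axis at (0.568, −0.0215), column 82 mm from it, column top at z=0.148. The press yaw is about 11°. Next I work out the bar's angle and the tool's yaw.

Run:
```python
from h import *
import pickle
from scipy.spatial.transform import Rotation as Ro
a,b,w=pickle.load(open('first.pkl','rb'))
A=lambda x,y:(230+x/4-.4,165+y/4-.4)
B=lambda x,y:(230+(x-400)/3.81-.4,150+y/3.81-.4)
for p in [(168,122),(250,85)]: print('bar scene',plane(a,A(*p),.145).round(4))
for p in [(578,35),(652,66)]: print('bar side',plane(b,B(*p),.145).round(4))
s=status.observe();print(s['time'],s['eef_pos'],s['tcp_rot']);print(Ro.from_rotvec(s['tcp_rot']).as_matrix().round(3))
W=w['pixels'][:,:,::-1]
cv2.imwrite('pics/w1.png',cv2.convertScaleAbs(W,alpha=1.8,beta=20))
```

```text
bar scene [ 0.5422 -0.0128  0.145 ]
bar scene [ 0.5952 -0.0296  0.145 ]
bar side [ 0.5978 -0.0325  0.145 ]
bar side [ 0.5429 -0.0227  0.145 ]
0.15 [6.74491300e-01 1.12809284e-04 2.30246385e-01] [-2.22034430e+00 -2.22045333e+00  1.75076163e-03]
[[-0.     1.    -0.002]
 [ 1.     0.     0.   ]
 [ 0.    -0.002 -1.   ]]
```

View pics/w1.png

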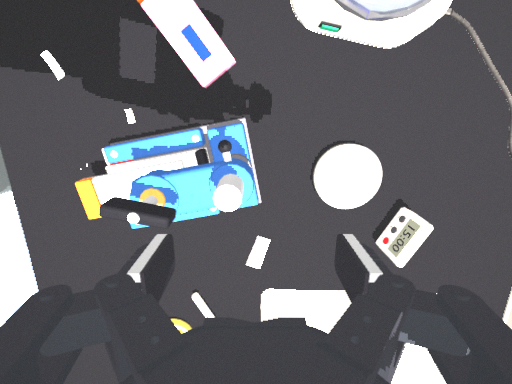

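The wrist view shows the bar from (100,202) to (175,217) and the orange end at (88,198). Moving now with the fingers shut to a point in front of the cell.

{"name": "jog_arm", "arguments": {
  "deltas": "-.04 -.008 0 0 0 2.8;-.04 -.008 0 0 0 2.8;-.04 -.008 0 0 0 2.8;-.04 -.008 0 0 0 2.8;-.04 -.008 0 0 0 0;-.039 -.008 0 0 0 0;0 0 -.03 0 0 0;0 0 -.03 0 0 0;0 0 -.03 0 0 0;0 0 -.03 0 0 0;0 0 -.02 0 0 0;0 0 0 0 0 0",
  "hand": 0
}}

```text
time: 1.65
eef_pos: [0.4343, -0.0474, 0.0895]
tcp_rot: [-1.991, -2.424, 0.003]
force: [0.3, 0.3, 0.7]
grip_width: -0.0
gripper_force: 0.0
```

Run:
```python
from h import *
import pickle
w=pickle.load(open('first.pkl','rb'))[2]
for p in [(100,202),(175,217)]: print(plane(w,p,.150).round(4))
a=snap('scene');b=snap('side');w=snap('wrist')
print(status.observe()['joint_positions'])
o=np.zeros((500,800,3),np.uint8)
o[:500,:400]=cv2.resize(a['pixels'][140:265,215:315,::-1],(400,500))
o[:340,400:]=cv2.resize(b['pixels'][150:235,240:340,::-1],(400,340))
cv2.imwrite('pics/p1.png',o)
```

```text
[ 0.5414 -0.0067  0.15  ]
[ 0.6045 -0.0208  0.15  ]
[-3.41686613e-01 -7.59244223e-02  2.24697163e+00 -2.44875508e-05
  9.68777006e-01 -5.37212076e-01]
```

View pics/p1.png

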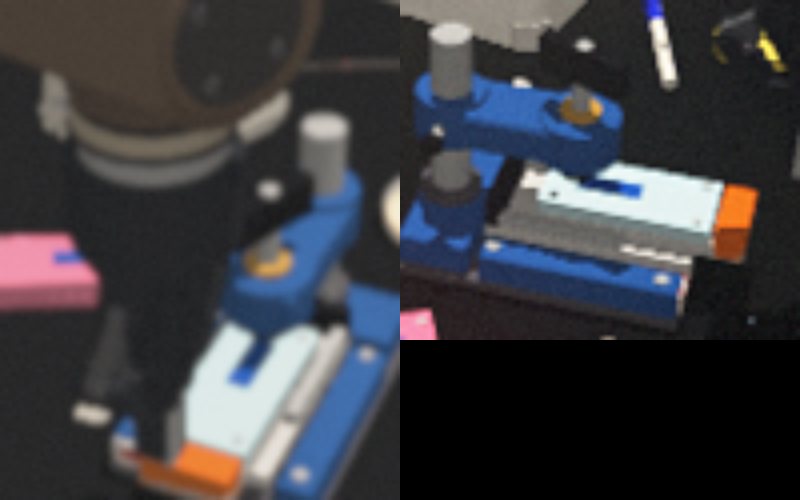

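The gripper stands in front of the cell, clear of it, at scene crop (160,430). I'll back off slightly, descend to mid-cell height and watch the force.

{"name": "jog_arm", "arguments": {
  "deltas": "-.005 -.001 -.01 0 0 0;0 0 -.02 0 0 0;0 0 -.017 0 0 0;0 0 0 0 0 0;0 0 0 0 0 0"
}}

```text
time: 2.42
eef_pos: [0.4314, -0.0492, 0.0449]
tcp_rot: [1.993, 2.427, 0.001]
force: [-0.0, -0.3, 0.8]
grip_width: -0.001
gripper_force: 0.0
```

{"name": "jog_arm", "arguments": {
  "deltas": ".0049 .001 -.002 0 0 0;.0049 .001 0 0 0 0;.0049 .001 0 0 0 0;.0029 .0006 0 0 0 0;.0029 .0006 0 0 0 0;.0029 .0006 0 0 0 0;0 0 0 0 0 0;0 0 0 0 0 0"
}}

```text
time: 3.42
eef_pos: [0.4546, -0.0441, 0.0423]
tcp_rot: [1.994, 2.427, 0.001]
force: [-1.2, 1.3, 0.5]
grip_width: 0.001
gripper_force: 0.5
```

```bash
cat > o.py <<'E'
from h import *
def orange(c):
    h=cv2.cvtColor(c['pixels'],cv2.COLOR_RGB2HSV)
    m=cv2.inRange(h,(5,150,100),(18,255,255))
    n,l,s,ce=cv2.connectedComponentsWithStats(m)
    return [(s[i].tolist(),ce[i].round(1).tolist()) for i in range(1,n) if s[i,4]>60]
E
python3 -c "
from o import *
print(orange(snap('side')))"
```

```text
[([320, 42, 23, 16, 234], [330.5, 49.5]), ([316, 195, 10, 18, 129], [320.6, 203.5]), ([232, 262, 25, 13, 255], [244.2, 268.3])]
```

{"name": "jog_arm", "arguments": {
  "deltas": ".0029 .0006 0 0 0 0;.0029 .0006 0 0 0 0;.0020 .0004 0 0 0 0;.0010 .0002 0 0 0 0;0 0 0 0 0 0"
}}

```text
time: 4.1
eef_pos: [0.4633, -0.0423, 0.0423]
tcp_rot: [1.994, 2.427, 0.0]
force: [-2.2, 0.0, 1.1]
grip_width: 0.001
gripper_force: 0.8
```

{"name": "jog_arm", "arguments": {
  "deltas": ".0020 .0004 0 0 0 0;.0020 .0004 0 0 0 0;0 0 0 0 0 0"
}}

```text
time: 4.47
eef_pos: [0.4676, -0.0416, 0.0423]
tcp_rot: [1.994, 2.427, 0.001]
force: [-0.7, 0.4, 0.7]
grip_width: -0.002
gripper_force: 0.4
```

{"name": "jog_arm", "arguments": {
  "deltas": ".0020 .0004 0 0 0 0;0 0 0 0 0 0;0 0 0 0 0 0"
}}

```text
time: 4.85
eef_pos: [0.4687, -0.0412, 0.0422]
tcp_rot: [-1.993, -2.427, 0.001]
force: [-4.6, -1.2, 2.3]
grip_width: -0.002
gripper_force: 2.4
```

{"name": "jog_arm", "arguments": {
  "deltas": ".0015 .0003 0 0 0 0;0 0 0 0 0 0;0 0 0 0 0 0"
}}

```text
time: 5.22
eef_pos: [0.4689, -0.0411, 0.0421]
tcp_rot: [-1.991, -2.425, 0.005]
force: [-8.1, -2.6, 6.4]
grip_width: -0.0
gripper_force: 4.8
```

{"name": "jog_arm", "arguments": {
  "deltas": ".0015 .0003 0 0 0 0;0 0 0 0 0 0;0 0 0 0 0 0"
}}

```text
time: 5.6
eef_pos: [0.4691, -0.041, 0.0421]
tcp_rot: [-1.988, -2.424, 0.01]
force: [-12.8, -4.6, 10.4]
grip_width: -0.001
gripper_force: 7.2
```

The cell has stalled against the stop at u≈−101 mm, with the force rising to 13 N while the tool barely moves. Now I back off, rise, and yaw +65.5° towards the bar while opening the fingers.

{"name": "jog_arm", "arguments": {
  "deltas": "-.01 -.002 0 0 0 0;-.01 -.002 0 0 0 0;0 0 .03 0 0 0;0 0 .045 0 0 0;0 0 .045 0 0 9.5;0 0 .045 0 0 9.5;.02 .004 .02 0 0 9.5;.025 .005 0 0 0 9.5;.025 .005 0 0 0 9.5;.025 .005 0 0 0 9.5;.02 .004 0 0 0 8.5;0 0 0 0 0 0",
  "hand": 0.06
}}

```text
time: 7.1
eef_pos: [0.5687, -0.0212, 0.2274]
tcp_rot: [0.365, 3.118, 0.001]
force: [-0.7, -0.4, -0.2]
grip_width: 0.705
gripper_force: 0.0
```

Run:
```python
from o import *
a=snap('scene');b=snap('side');w=snap('wrist')
import pickle;pickle.dump((a,b,w),open('second.pkl','wb'))
s=status.observe();print(s['eef_pos'],s['tcp_rot'],s['joint_positions'])
print(orange(b),orange(a))
W=w['pixels'][:,:,::-1]
o=np.zeros((600,800,3),np.uint8)
o[:384,:512]=cv2.convertScaleAbs(W,alpha=2.2,beta=20)
o[:288,512:]=cv2.resize(a['pixels'][205:278,235:308,::-1],(288,288))
o[300:600,512:]=cv2.resize(b['pixels'][160:235,263:335,::-1],(288,300))
cv2.imwrite('pics/w2.png',o)
```

```text
[ 0.56695559 -0.0215143   0.22724516] [3.66469455e-01 3.11960761e+00 4.51826295e-04] [-2.16871575e-01  5.34681611e-02  1.84942029e+00  3.59179189e-04
  1.23820194e+00 -1.55391110e+00]
[([320, 42, 23, 16, 236], [330.4, 49.5]), ([310, 194, 11, 18, 137], [315.0, 202.6]), ([232, 262, 25, 13, 257], [244.1, 268.3])] [([200, 199, 10, 18, 139], [204.2, 206.7]), ([254, 243, 24, 16, 253], [265.6, 250.2])]
```

View pics/w2.png

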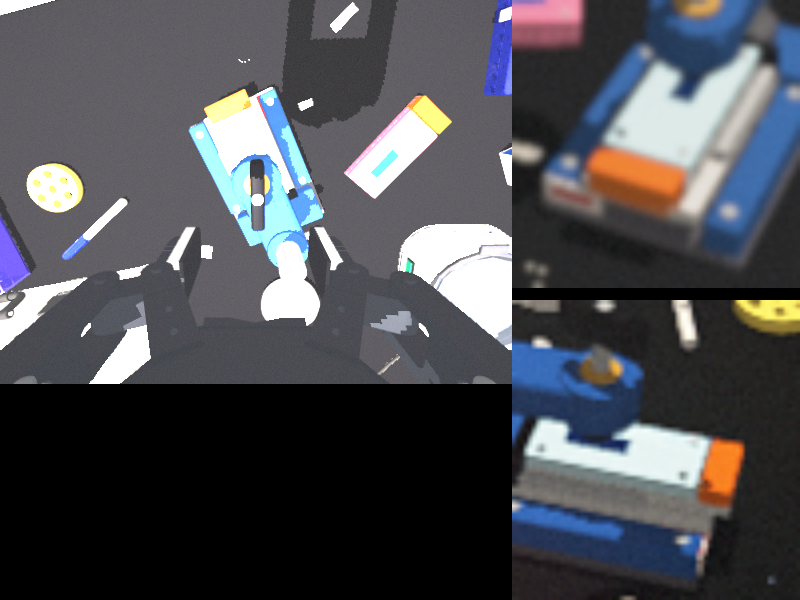

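The wrist view shows the bar vertical in the image, from (257,162) to (258,228), so it is aligned and laterally centred. The cell is in, and the red tab is flush in its slot at scene full-frame (250,254). A quick numeric check before gripping.

```bash
cat > t.py <<'E'
from h import *
def tab(c):
    h=cv2.cvtColor(c['pixels'],cv2.COLOR_RGB2HSV)[246:264,240:258]
    m=cv2.inRange(h,(0,90,60),(4,255,255))|cv2.inRange(h,(165,90,60),(180,255,255))
    y,x=np.nonzero(m);return len(x),(x.mean()+240,y.mean()+246) if len(x) else None
E
python3 - <<'E'
from t import *
import pickle
a1,b1,w1=pickle.load(open('first.pkl','rb'));a,b,w=pickle.load(open('second.pkl','rb'))
print(plane(b,(315,202.6),.05)-plane(b1,(323.2,204.8),.05), plane(a,(265.6,250.2),.05)-plane(a1,(262,256.3),.05))
print(plane(w,(257,162),.153),plane(w,(258,228),.153),plane(w,(258,200),.156),proj(w,[.568,-.0215,.153]))
print('tab',tab(a1),tab(a))
c=.98;s=.194
for v in(.03,.04):
  for u in(-.08,-.092): print(u,v,proj(a,[.568+u*c-v*s,-.0215+u*s+v*c,.018]),proj(b,[.568+u*c-v*s,-.0215+u*s+v*c,.018]))
S=lambda x,y:(235+(x-512)/3.945-.4,205+y/3.945-.4)
for p in[(590,178),(680,198)]:
  d=plane(a,S(*p),.054)-[.568,-.0215,0];print('front u',d[0]*c+d[1]*s)
E
```

```text
[0.02085699 0.00156451 0.        ] [0.0186892  0.00416291 0.        ]
[ 0.53936633 -0.01250626  0.153     ] [ 0.5961405  -0.02502679  0.153     ] [ 0.57009906 -0.01894175  0.156     ] [[254.40963829 197.18431431]]
tab (6, (np.float64(248.5), np.float64(252.5))) (11, (np.float64(249.63636363636363), np.float64(254.36363636363637)))
-0.08 0.03 [[253.96645959 255.36960368]] [[311.74975983 219.0419858 ]]
-0.092 0.03 [[251.57077792 259.02008053]] [[316.55520695 219.98575555]]
-0.08 0.04 [[249.78541715 254.04113137]] [[311.04789641 221.67661997]]
-0.092 0.04 [[247.35428751 257.66041838]] [[315.89160022 222.63466473]]
front u -0.0975889815491115
front u -0.09228551422927896
```

{"name": "jog_arm", "arguments": {
  "deltas": ".001 .001 -.03 0 0 .5;0 0 -.03 0 0 0;0 0 -.025 0 0 0;0 0 -.018 0 0 0;0 0 0 0 0 0"
}}

```text
time: 7.88
eef_pos: [0.567, -0.0205, 0.1229]
tcp_rot: [-0.351, -3.119, -0.001]
force: [0.4, 0.5, -0.3]
grip_width: 0.704
gripper_force: 0.0
```

{"name": "jog_arm", "arguments": {
  "deltas": "0 0 0 0 0 0;0 0 0 0 0 0;0 0 0 0 0 0;0 0 0 0 0 0;0 0 0 0 0 0;0 0 0 0 0 0",
  "hand": 0,
  "newtons": 50
}}

```text
time: 8.62
eef_pos: [0.5692, -0.0195, 0.1257]
tcp_rot: [0.351, 3.119, 0.003]
force: [1.0, 5.3, 3.2]
grip_width: 0.131
gripper_force: 50.3
```

The bar is gripped: opening 11 mm, 50 N. Turning clockwise 63° first, which is below the 1.3 rad minimum.

{"name": "jog_arm", "arguments": {
  "deltas": "0 .001 0 0 0 -9;0 0 0 0 0 -9;0 0 0 0 0 -9;0 0 0 0 0 -9;0 0 0 0 0 -9;0 0 0 0 0 -9;0 0 0 0 0 -9;0 0 0 0 0 0"
}}

```text
time: 9.62
eef_pos: [0.5697, -0.019, 0.1258]
tcp_rot: [1.927, 2.478, 0.005]
force: [2.8, 5.0, 3.8]
grip_width: 0.132
gripper_force: 50.2
```

```bash
cat > k.py <<'E'
from t import *
a=snap('scene');b=snap('side')
h=cv2.cvtColor(b['pixels'],cv2.COLOR_RGB2HSV)[208:232,300:326]
m=cv2.inRange(h,(0,90,60),(4,255,255))|cv2.inRange(h,(165,90,60),(180,255,255))
s=status.observe()
print('tab',tab(a),'side',int((m>0).sum()),np.argwhere(m).mean(0)[::-1]+[300,208] if m.any() else '', s['force'],s['wrist_torque'],s['joint_positions'][5])
E
python3 k.py
```

```text
tab (12, (np.float64(250.0), np.float64(254.41666666666666))) side 1 [311. 219.] [2.79782144 4.95069986 2.81298153] [ 0.56032293 -0.20156908 -0.18521408] -0.4629810532712658
```

{"name": "jog_arm", "arguments": {
  "deltas": "0 0 0 0 0 -9;0 0 0 0 0 -9;0 0 0 0 0 0"
}}

```text
time: 10.1
eef_pos: [0.5699, -0.019, 0.1258]
tcp_rot: [2.291, 2.146, 0.006]
force: [4.2, 4.9, 2.2]
grip_width: 0.131
gripper_force: 50.2
```

```bash
python3 k.py
```

```text
tab (15, (np.float64(250.8), np.float64(252.93333333333334))) side 1 [312. 220.] [2.95213529 5.59227644 3.26728842] [ 0.551217   -0.33270323 -0.20166295] -0.14885029383858359
```

{"name": "jog_arm", "arguments": {
  "deltas": "0 0 0 0 0 -9;0 0 0 0 0 -9;0 0 0 0 0 0"
}}

```text
time: 10.58
eef_pos: [0.57, -0.019, 0.1258]
tcp_rot: [2.599, 1.762, 0.007]
force: [5.5, 3.7, 3.0]
grip_width: 0.132
gripper_force: 50.1
```

```bash
python3 k.py
```

```text
tab (14, (np.float64(250.57142857142858), np.float64(253.28571428571428))) side 1 [312. 220.] [4.48633678 5.11671046 1.86778606] [ 0.55885007 -0.3712343  -0.18810207] 0.16532726415599683
```

{"name": "jog_arm", "arguments": {
  "deltas": "0 0 0 0 0 -9;0 0 0 0 0 -9;0 0 0 0 0 0"
}}

```text
time: 11.05
eef_pos: [0.5702, -0.0191, 0.1258]
tcp_rot: [2.843, 1.334, 0.008]
force: [6.2, 3.0, 2.1]
grip_width: 0.132
gripper_force: 50.1
```

```bash
python3 k.py
```

```text
tab (14, (np.float64(250.57142857142858), np.float64(252.78571428571428))) side 1 [312. 220.] [6.23453586 4.79371512 1.68376505] [ 0.60315196 -0.50595351 -0.13059751] 0.47919144447890266
```

{"name": "jog_arm", "arguments": {
  "deltas": "0 0 0 0 0 -9;0 0 0 0 0 -9;0 0 0 0 0 0"
}}

```text
time: 11.52
eef_pos: [0.5703, -0.0193, 0.1258]
tcp_rot: [3.017, 0.873, 0.009]
force: [5.5, 3.4, 0.8]
grip_width: 0.129
gripper_force: 50.0
```

```bash
python3 k.py
```

```text
tab (16, (np.float64(251.0), np.float64(253.125))) side 1 [312. 220.] [6.89375449 4.16257404 1.38808627] [ 0.556132  -0.4580492 -0.1289946] 0.7933177811527189
```

Run:
```python
from h import *
a=snap('scene');b=snap('side');w=snap('wrist')
o=np.zeros((600,800,3),np.uint8)
o[:384,:512]=cv2.convertScaleAbs(w['pixels'][:,:,::-1],alpha=2.2,beta=20)
o[:288,512:]=cv2.resize(a['pixels'][205:278,235:308,::-1],(288,288))
o[300:600,512:]=cv2.resize(b['pixels'][160:235,263:335,::-1],(288,300))
o[384:600,:400]=cv2.resize(b['pixels'][130:206,215:345,::-1],(400,216))
cv2.imwrite('pics/w3.png',o)
```

```text
(no output)
```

View pics/w3.png

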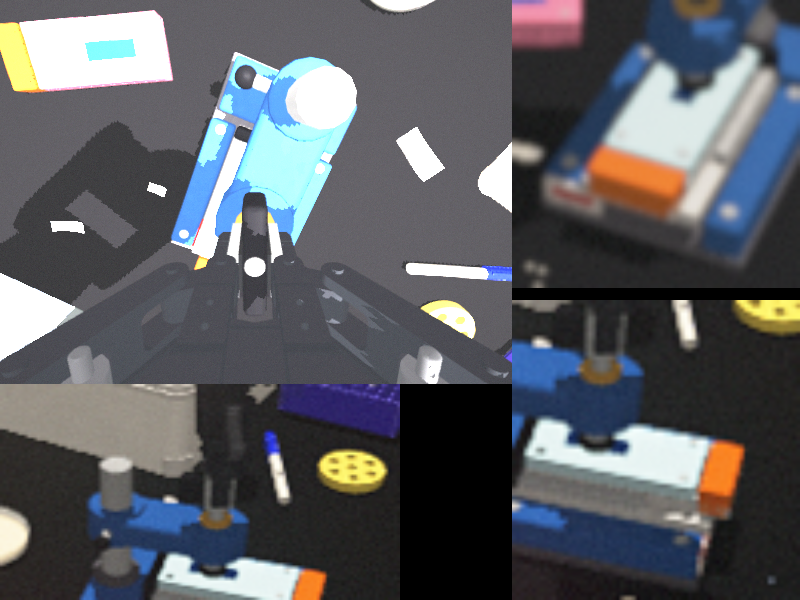

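The bar is still aligned with the pads at (255,265), and the ram foot has come down close to the cell. The tab is still flush at crop (570,192), so I keep turning.

{"name": "jog_arm", "arguments": {
  "deltas": "0 0 0 0 0 -9;0 0 0 0 0 -9;0 0 0 0 0 0"
}}

```text
time: 12.15
eef_pos: [0.5704, -0.0195, 0.1257]
tcp_rot: [3.117, 0.39, 0.009]
force: [6.0, 3.3, 1.0]
grip_width: 0.134
gripper_force: 50.0
```

```bash
python3 k.py
```

```text
tab (18, (np.float64(250.83333333333334), np.float64(253.16666666666666))) side 2 [311.5 221. ] [6.12825989 2.64101331 1.91975144] [ 0.54184117 -0.54880899 -0.07924222] 1.1074380359365166
```

{"name": "jog_arm", "arguments": {
  "deltas": "0 0 0 0 0 -9;0 0 0 0 0 -9;0 0 0 0 0 0"
}}

```text
time: 12.62
eef_pos: [0.5704, -0.0197, 0.1257]
tcp_rot: [-3.14, 0.102, -0.01]
force: [6.5, 2.6, 1.1]
grip_width: 0.135
gripper_force: 50.0
```

```bash
python3 k.py
```

```text
tab (97, (np.float64(248.28865979381445), np.float64(256.03092783505156))) side 52 [313.57692308 222.40384615] [6.68956095 0.91949487 0.35147308] [ 0.44873658 -0.49715254 -0.04410245] 1.42151080968007
```

The tab is out: red pixels rose from 18 to 97 in the scene view and from 2 to 52 in the side view. Letting go and rising.

{"name": "jog_arm", "arguments": {
  "deltas": "0 0 0 0 0 0;0 0 0 0 0 0;0 0 0 0 0 0;0 0 0 0 0 0;0 0 .02 0 0 0;0 0 .03 0 0 0;0 0 .05 0 0 0;0 0 0 0 0 0;0 0 0 0 0 0",
  "hand": 0.05
}}

```text
time: 13.85
eef_pos: [0.5683, -0.0196, 0.2253]
tcp_rot: [3.14, -0.104, 0.002]
force: [-0.5, -0.6, 0.1]
grip_width: 0.59
gripper_force: 0.0
```

```bash
python3 k.py
python3 - <<'E'
from h import *
a=snap('scene');b=snap('side')
o=np.zeros((500,800,3),np.uint8)
o[:500,:400]=cv2.resize(a['pixels'][150:275,215:315,::-1],(400,500))
o[:340,400:]=cv2.resize(b['pixels'][150:235,240:340,::-1],(400,340))
cv2.imwrite('pics/f.png',o)
E
```

```text
tab (97, (np.float64(248.17525773195877), np.float64(256.08247422680415))) side 51 [313.62745098 222.43137255] [ 0.67657923 -0.37571633  0.42844879] [ 0.01899255 -0.01860757 -0.04303751] 1.4242215179264626
```

View pics/f.png

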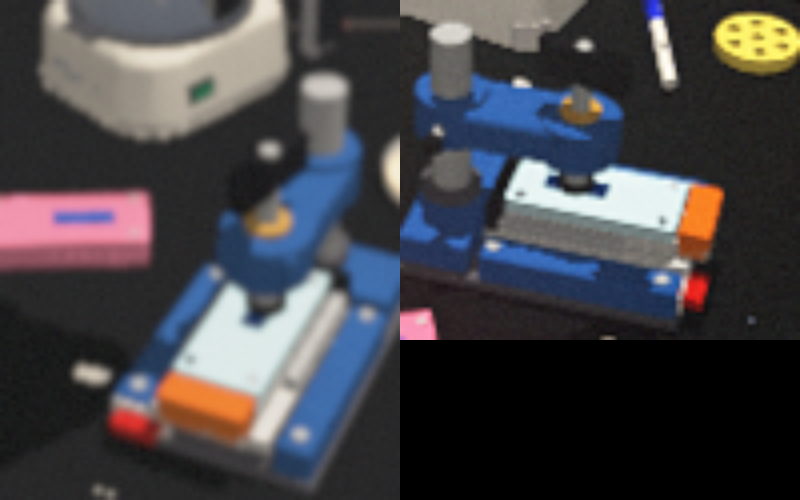

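The red tab stands out at crop (135,425) and (697,292). The cell is home under the ram foot, and the gripper is clear of everything.

```bash
python3 -c "
from cell import robot
print(robot.sign_off())"
```

```text
the job is handed in; nothing more can be done
None
```

I pushed the flow cell home against the stop, turned the handle clockwise until the red tab sprang out (at most 18° past that point), let go, and handed the job in at about 14 s; sign-off returned no verdict.

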